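Hold a position sensor's draw rod at its ring mark

TASK

The position sensor lies loose in the vee block of the check fixture: swing the toggle clamp's handle over centre so that its foot holds the tube down, then grip the knob on the sensor's rod and pull the rod straight out against its spring until the ring mark on the rod is level with the end of the tube's nose, without running it out to its end stop or letting the sensor slip in the vee. Finish while still holding the knob there, rod steady at its mark and clamp locked, for the reading to be taken; do not let go. Leave the other things on the desk where they are.

Things in the scene. Friction and masses are not known exactly. Their poses are not given: they have to be found in the camera images.
- fixture: Check fixture, fixed to the desk: aluminium plate with a steel vee block and, on a 60 mm riser beside it, a horizontal-handle toggle clamp. Origin on the desk plane below the middle of the vee; z up, y along the vee (the sensor's rod comes out towards -y), x from the vee to the clamp and on along the closed handle. The plate spans x -54 to 118, y -205 to 95 mm, top 16 mm up.
- vee (a point): Middle of the vee, on the axis of the sensor lying in it, 75 mm above the desk; axes as the fixture's. The vee block is 56 mm wide (x), 80 mm long (y), its top edges 75 mm above the desk; the groove is open at both ends, so an unclamped sensor is dragged along by the pull on its rod.
- clamp_handle (a joint): Angle of the clamp's handle against the clamp arm. 0 = open, as it starts (handle 76 degrees above fixture +x, arm lifted 68 degrees); grows as the handle swings over to fixture +x and down; 2.34 = dead point; 2.44 = closed against its stop, over centre, where it locks. It stays where left; at the grip it takes about 1 N, and 5 N just before the dead point. Moves in the plane fixture y = 0.
- grip_end (a point): Centre of the round end of the clamp handle's black rubber grip (13 mm thick, 77 mm long), 115 mm from the handle's pin. Open: about fixture (104, 0, 223) mm; closed: about (167, 0, 132) mm. Its x axis runs along the handle from pin to end. The pin itself moves from fixture (76, 0, 111) open to (53, 0, 124) mm closed.
- grip_mid (a point): Point on the axis of the same grip, 85 mm from the handle's pin, 30 mm short of the end. Open: about fixture (97, 0, 193) mm; closed: about (138, 0, 130) mm, free above and below.
- clamp_spindle: Spring-loaded spindle with a 13 mm round black rubber foot at the end of the clamp arm (two steel straps 18 mm apart). Open: lifted, foot facing away from the clamp, arm's end at fixture x 30 to 60 mm and up to 175 mm high. Closed: foot on top of the tube at fixture (0, 0, 88) mm, pressing with about 12 N. Origin on its line, 20 mm above the foot's face.
- sensor: Linear position sensor lying loose in the vee: round aluminium tube, 25 mm diameter, 130 mm long, black end bands, about 0.37 kg. Origin on its axis at mid-length, y along the axis. On its -y end a steel nose, 16 mm diameter, 10 mm long, out of which the rod comes; on its +y end a short plug.
- tube_mouth (a point): Centre of the end face of the sensor's nose, out of which the rod slides; 75 mm from the sensor's origin towards -y.
- draw_rod (a joint): How far the sensor's rod is drawn out along the sensor's -y (m): 0 = fully in, as it starts; 0.055 = its ring mark is exactly level with the end face of the nose; 0.075 = internal end stop. An inner spring draws it back: about 4.5 N at 0, about 9.5 N at the mark.
- ring_mark (a point): Middle of the ring mark, a 3 mm wide dark ring engraved round the 8 mm steel rod. It is hidden inside the tube at first, 55 mm behind the nose's end face, and comes out with the rod.
- pull_knob: Knurled steel pull knob on the rod's outer end: 18 mm diameter, 24 mm long, then a flange of 24 mm diameter, 4 mm thick at the very end. With the rod in, 25 mm of bare rod show between nose and knob. Its frame moves with the rod and coincides with the sensor's while the rod is in.
- knob_grip (a point): Middle of the knurled part of the pull knob, on the rod's axis: the place to grip it, across the rod, 75 mm above the desk; with the rod in, 112 mm from the sensor's origin towards -y.
- encoder: Bystander: a round aluminium rotary encoder, 58 mm in diameter, 62 mm tall with its shaft up, standing beside the fixture's plate. Origin at the centre of its underside.
- hex_key: Bystander: a 75 x 28 mm steel hex key, 4 mm thick, lying on the fixture's plate. Origin under the middle of its long leg.
- screwdriver: Bystander: a 170 mm screwdriver lying on the desk along the robot's side of the fixture. Origin under its middle.
- calipers: Bystander: 230 mm steel calipers with a black display head, lying on the desk beyond the +y end of the fixture, 13 mm high. Origin under the middle of the beam.
- calculator: Bystander: a grey desk calculator, 150 x 85 x 20 mm. Origin at the centre of its underside.
- stapler: Bystander: a black stapler, 135 x 36 x 50 mm. Origin at the centre of its underside.
- solder_spool: Bystander: a reel of solder standing on its flange, 54 mm in diameter, 46 mm tall. Origin at the centre of its underside.

How it is judged (in metres and radians):
On the way, in this order (a step that is already met when the one before it is completed fails the run):
1. the clamp is closed over centre with its foot pressing on the sensor, the rod still in (value of joint clamp_handle above 2.37 rad and contact force between clamp_spindle and sensor above 6 N and value of joint draw_rod below 0.02 m), for 0.2 s.
2. the rod is drawn out to its mark by the knob (value of joint draw_rod above 0.051 m and contact force between the fingers and pull_knob above 4 N), for 0.2 s.
At the end, for the whole second after the job is handed in: Fingers hold the knob (over 4 N, nothing propping it), ring mark within 4 mm of the nose's end face (rod out 51 to 59 mm), rod under 10 mm/s; clamp over centre (handle beyond 2.37 rad), its foot pressing the sensor over 6 N; sensor in the vee within 8 mm of its start and 0.06 rad of its line (all of step 2 and value of joint clamp_handle above 2.37 rad and contact force between clamp_spindle and sensor above 6 N and value of joint draw_rod below 0.059 m and velocity of joint draw_rod between -0.01 and 0.01 m/s and contact force between pull_knob and fixture below 0.5 N and distance of sensor from where it was at the start of the episode below 0.008 m and angle between the y axis of sensor and the y axis of fixture, either way round below 0.06 rad); the arm keeps its last pose, push and grip.
It fails at once if the rod is run out to its end stop (value of joint draw_rod above 0.072 m).
It fails at once if another thing on the desk is moved by more than 30 mm (distance of any of encoder, hex_key, screwdriver, calipers, calculator, stapler, solder_spool from where it was at the start of the episode above 0.03 m).
It also fails if it takes over 45 s, if anything falls off the work surface, if the arm or the gripper's body presses on something with over 40 N, if the wrist force passes 120 N, or if a joint passes its speed limit or range.

ROBOT

A 6-joint arm with a two-finger parallel gripper is mounted at the origin on the work surface. World frame = base frame: x ahead of the robot, y to its left, z up, the work surface at z = 0. Lengths are in mm, angles in degrees, forces in N, time in s.
With the tool pointing down it reaches from about 300 to 850 mm from the base axis. Payload 4.2 kg.
Tool frame: the origin (TCP) lies at the very end of the fingers, on their centre line; the grasp point (between the pads) lies 19 mm behind it (env.tcp_to_grasp is the distance from the TCP to the grasp point, in mm); z points along the fingers, y is the line along which they close (so a half turn about z gives the same grasp; the last joint's range is limited). The gripper opens to 91 mm and grips with 3 to 60 N. Pads are 32 mm wide; open, the fingers measure 118 mm over their backs; the gripper's body (76 mm by 178 mm) begins 60 mm behind the grasp point.
Start: joints at [74.656, 18.312, 89.639, -0, 72.044, -1.146], TCP at [141.033, 557.452, 213.976] pointing down, gripper open.
Joint ranges: [-177.97, 177.97], [-48.28, 115.42], [12.27, 149.76], [-77.06, 257.06], [2.81, 150.46], [-146.56, 146.56]. Speed limits (degrees/s): [147.25, 147.25, 180, 180, 180, 180].

INTERFACE

Orientations are given as [roll, pitch, yaw] about the fixed x, y, z axes, in that order (R = Rz(yaw) Ry(pitch) Rx(roll)).
In Python, from workcell import env gives the robot as it stands.
- The arm moves only by the tool move_arm, never from a script. Its argument "plan" is a list of rows, each a list of 3 entries, a list of its own where there are three numbers: the shift along the world's x, y, z in cm, then the turn about the world's z in degrees, then the closure, from 0 (fully open) to 1 (shut). In form: [[[x, y, z], turn, claw], ...]. A call has 1 to 5 rows; each row shifts and turns the commanded pose from where the row before left it; what a row does not reach is not made up. A row lasts 1/10 s, in which the tool goes at most 50 mm and 8.59 degrees, less where a joint would pass 70% of its speed; a pose out of reach is approached as far as the arm can. A call is refused whole if a number of a shift passes 5 or a number of a turn 8.59, either way. A call with a gripper value outside its range is refused whole. The fingers move at their own pace and stop on an object; "squeeze" is the grip in N (left out, the last holds). Time passes only in rows, so rows that do not move let the fingers close. It gives the time, the measured TCP pose, the force, the opening and the grip force at its end, in the units of the state.
- env.state(): the state, without advancing time (a new reading comes with each control period).
- env.grab_frame(name): name is "scene" or "top"; returns a dict with "frame" (400x640x3 uint8, red, green, blue), "z_map" (400x640 float32, mm along the optical axis (not along the pixel's ray), 0 where there is no reading), "fovy" (degrees; the focal length in pixels is half the picture's height over the tangent of half this angle, whatever the lens; pixels are square), "cx", "cy" (the principal point, pixels), "position" and "orientation" of the camera in the world. Camera axes: x right, y down, z forward; pixel columns grow to the right and rows downward; lengths in mm; the calibration is good to about 2 mm. A picture is of the moment at which its call begins.
- env.job_done(): hands the job in; it is judged then, once.
Trained networks look in a picture, given as the dict that the camera call returned (one of the last four; its "shot" number tells which), for a name from the list of things; names that differ only in an ending like _2 or _b are one class to them, and where a whole thing is asked for, a point or a joint stands for the part that bears it (a point fixed in the world has none). Each returns a list of dicts, best first, with "score" (0 to 1); they miss things now and then, are a little off and sometimes report something else, mostly with a low value. They report only what shows in the picture. A call takes as long as a camera call.
- env.search_frame(picture, label): "point" ([column, row] in pixels, amid what is visible of it).
- env.landmark_of(picture, label): "point" ([column, row] in pixels: a listed point, or the origin of a listed thing).
The state is a dict: "time_s": time; "qpos": joint angles; "qvel": joint speeds; "effort": joint torques, N m; "ee_pos": TCP position; "ee_rot": TCP orientation; "force": force on the tool from outside, world axes, zero at the start; "torque": the same for the moment, N m; "gripper_width": finger opening in mm; "gripper_force": force on a finger pad.
Only numpy, scipy, OpenCV 4.12 (cv2) and the standard library are available. Lean on these libraries where they do the work, as an engineer would, in place of code of your own. Each camera call takes 0.05 s, during which the arm holds its last target. There are 200 camera calls.

## Working session

There is one attempt and no reset: what is moved stays moved. The work goes in short steps, Python scripts to look and compute and a tool call to move; the robot and the scene stay as the last step left them, time stands still between calls to the robot, and variables do not carry over. Pictures are saved under pics/ and viewed, at most 10 in all, crops included, and the job is handed in when it is done.

Besides the shell and the picture viewer there is one more tool, called as name([rows], argument=value, ...), one row to a line, values as JSON. move_arm: Moves the arm, as the interface text tells. Its arguments: {"type":"object","properties":{"plan":{"type":"array","items":{"type":"array"}},"squeeze":{"type":"number"}},"required":["plan"]}

```bash
mkdir -p pics
cat > h.py <<'E'
import numpy as np, cv2
from workcell import env
from scipy.spatial.transform import Rotation as R
def rot(o):
    o=np.array(o,float)
    if o.shape==(3,3): return o
    if o.size==4: return R.from_quat(o).as_matrix()
    return R.from_euler('xyz',o,degrees=True).as_matrix()
def f_(p): return 200/np.tan(np.radians(p['fovy'])/2)
def ray(p,uv):
    d=np.array([(uv[0]-p['cx'])/f_(p),(uv[1]-p['cy'])/f_(p),1]); return rot(p['orientation'])@d
def at_z(p,uv,z):
    d=ray(p,uv); o=np.array(p['position']); return o+d*(z-o[2])/d[2]
def at_depth(p,uv):
    u,v=int(round(uv[0])),int(round(uv[1])); w=p['z_map'][max(v-1,0):v+2,max(u-1,0):u+2]; w=w[w>0]
    return np.array(p['position'])+ray(p,uv)*np.median(w) if w.size else None
def proj(p,X):
    c=rot(p['orientation']).T@(np.array(X)-np.array(p['position'])); return f_(p)*c[:2]/c[2]+[p['cx'],p['cy']]
def save(p,n): cv2.imwrite('pics/'+n,p['frame'][:,:,::-1])
E
python3 - <<'E'
from h import *
np.set_printoptions(precision=1,suppress=True)
s=env.state();print(s)
for n in('scene','top'):
    p=env.grab_frame(n);save(p,n+'0.png');print(n,p['position'],p['orientation'],p['fovy'],p['cx'],p['cy'])
    for l in('vee','grip_end','grip_mid','tube_mouth','knob_grip','sensor','fixture','clamp_spindle','encoder','hex_key','screwdriver','calipers','calculator','stapler','solder_spool'):
        r=env.landmark_of(p,l)[:1]
        for q in r: print(l,q['score'],np.array(q['point']),at_depth(p,q['point']))
E
```

```text
{'time_s': 0.0, 'qpos': array([74.7, 18.4, 89.7, -0. , 72. , -1.1]), 'qvel': array([ 0.1,  0.1,  0. ,  0. ,  0.1, -0. ]), 'effort': array([  0. , -41.2, -23.2,   0.1,   0. ,  -0. ]), 'ee_pos': array([140.9, 557. , 213.1]), 'ee_rot': array([-179.9,    0. ,  165.8]), 'force': array([-0.5,  0.4,  1. ]), 'torque': array([-0., -0., -0.]), 'gripper_force': 0.0, 'gripper_width': 91.2521332931489}
scene [ 974.7 -589.  1100.5] [-142.9   -0.6   35.1] 47.22783679167807 331.4156233665023 196.04726112676116
vee 0.63 [355.2 180. ] [561.1 137.   78.7]
grip_end 0.44 [388.6 160.1] [650.5 145.  216.1]
grip_mid 0.56 [389.7 164.4] [653.4 150.1 196.4]
tube_mouth 0.66 [341.4 201.9] [548.   88.8  15.4]
knob_grip 0.64 [333.7 205.6] [564.5  23.8  83. ]
sensor 0.92 [351.5 182.3] [558.9 120.6  83.2]
fixture 0.88 [349.3 193.9] [565.6 101.6  54. ]
clamp_spindle 0.36 [364.3 167.7] [558.2 189.8  81.1]
encoder 0.65 [381.5 245.8] [728.8  13.7  42.2]
hex_key 0.61 [324.4 210.4] [525.8  33.8  17.1]
screwdriver 0.62 [319.9 188.5] [469.9  88.7  21.5]
calipers 0.96 [379.3 163.4] [554.8 294.    1.1]
calculator 0.61 [419.7 
[... 266 characters left out ...]
146.6  86.8]
grip_end 0.63 [269.3 180.2] [683.7 180.1  -3.3]
grip_mid 0.59 [270.1 175.5] [650.  150.7 227.1]
tube_mouth 0.77 [302.  216.2] [549.5  59.6  77.3]
knob_grip 0.49 [314.1 212.7] [561.1  20.4  82.7]
sensor 0.65 [279.7 212.9] [558.2 132.   83.2]
fixture 0.81 [281.2 216.3] [546.9 126.5  86.4]
clamp_spindle 0.51 [276.3 201.2] [585.5 137.2 155.3]
encoder 0.73 [268.9 177.1] [646.3 154.6 222. ]
hex_key 0.59 [308.7 227.9] [516.8  37.7  17.5]
screwdriver 0.78 [288.9 246.1] [454.1 103.3  15. ]
calipers 0.64 [282.4 217. ] [544.8 122.6  85.4]
calculator 0.7 [183.8 203.8] [591.2 467.7  16.6]
stapler 0.71 [432.8 227.5] [ 526.9 -386.5   10.5]
solder_spool 0.57 [420.3 171.8] [ 713.  -338.6   45.1]
```

Run:
```python
import cv2
a=cv2.imread('pics/top0.png')[130:270,200:360];b=cv2.imread('pics/scene0.png')[120:260,270:430]
cv2.imwrite('pics/c1.png',cv2.resize(a,(800,600)if 0 else (686,600),interpolation=3))
cv2.imwrite('pics/c2.png',cv2.resize(b,(686,600),interpolation=3))
```

```text
(no output)
```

View pics/c1.png

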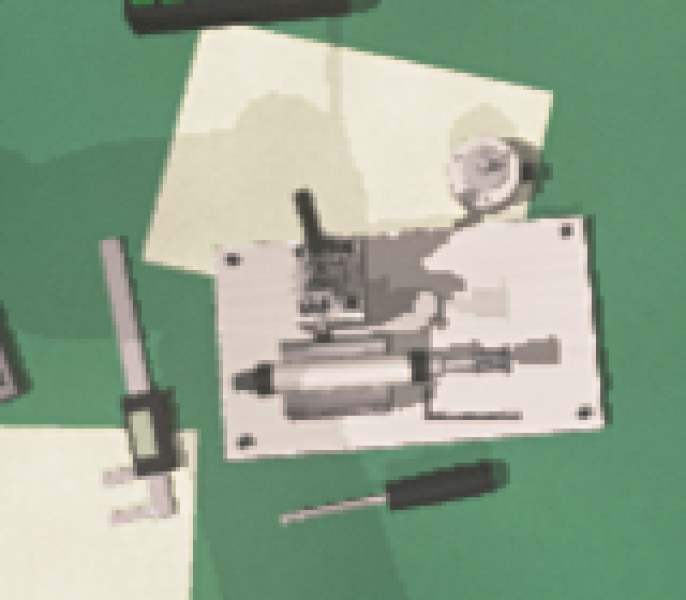

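View pics/c2.png

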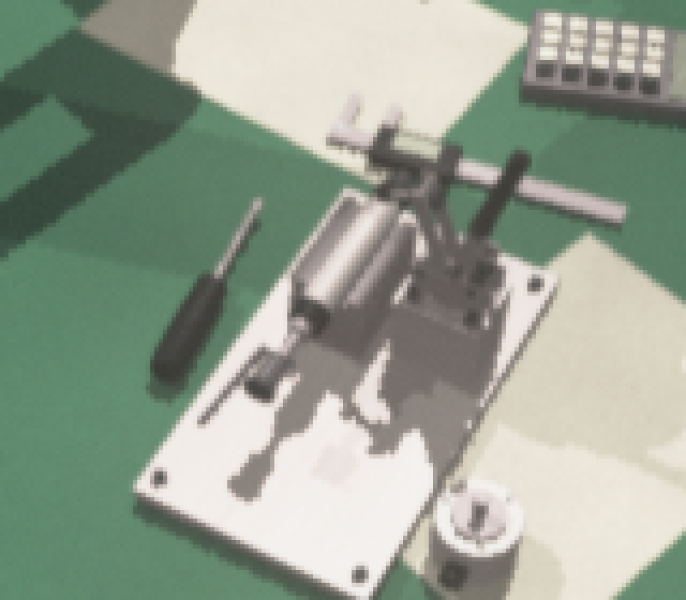

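The top crop shows the plate (corners about (217,247), (585,215), (605,427), (228,460) in the crop), the sensor along its middle with the knob on the right, and the handle up-left at (305,200). The scene crop confirms that the clamp is open. Now I fit the fixture pose.

Run:
```python
from h import *
np.set_printoptions(precision=1,suppress=True)
p=env.grab_frame('top')
c=np.array([[217,247],[585,215],[605,427],[228,460]])/4.2865+[200,130]
W=np.array([at_z(p,u,16)[:2] for u in c]); F=np.array([[118,95],[118,-205],[-54,-205],[-54,95.]])
print(W, [np.linalg.norm(W[i]-W[i-1]) for i in range(4)])
A=F-F.mean(0);B=W-W.mean(0)
th=np.arctan2((A[:,0]*B[:,1]-A[:,1]*B[:,0]).sum(),(A*B).sum())
Rm=np.array([[np.cos(th),-np.sin(th)],[np.sin(th),np.cos(th)]]);o=W.mean(0)-Rm@F.mean(0)
print('fix',o,np.degrees(th),(F@Rm.T+o-W))
for n in('top','scene'):
    p=env.grab_frame(n);v,u=np.mgrid[130:260,230:420];z=p['z_map'][130:260,230:420]
    d=np.stack([(u-p['cx'])/f_(p)*z,(v-p['cy'])/f_(p)*z,z],-1).reshape(-1,3)
    X=d@rot(p['orientation']).T+p['position'];X=X[d[:,2]>0]
    L=np.c_[(X[:,:2]-o)@Rm,X[:,2]]
    # plate
    m=(abs(L[:,0]-32)<140)&(abs(L[:,1]+55)<200)&(abs(L[:,2]-16)<6);print(n,'platez',np.median(L[m,2]))
    m=(abs(L[:,0])<14)&(L[:,1]>-60)&(L[:,1]<60)&(L[:,2]>79)&(L[:,2]<96);T=L[m]
    print('tube n',m.sum(),'median x',np.median(T[:,0]),'top z',np.percentile(T[:,2],95),'slope',np.polyfit(T[:,1],T[:,0],1))
    # knob
    m=(abs(L[:,0])<25)&(L[:,1]<-85)&(L[:,2]>60)&(L[:,2]<100);T=L[m];print('knob',m.sum(),T.min(0),T.max(0),np.median(T,0))
    m=(L[:,2]>140)&(L[:,0]>70)&(L[:,0]<140)&(abs(L[:,1])<40);T=L[m];print('handle',T[np.argsort(-T[:,2])][:40:3], T.shape)
```

```text
[[652.3 241.3]
 [684.5 -55.1]
 [513.2 -72.7]
 [481.3 225. ]] [np.float64(171.70050485323586), np.float64(298.1648112483011), np.float64(172.16992670279402), np.float64(299.38673519397514)]
fix [545.2 136. ] 6.031036362229956 [[ 0.3  1.5]
 [-0.4 -0.4]
 [-0.1 -0.9]
 [ 0.2 -0.2]]
top platez 15.671816574016589
tube n 255 median x 1.1005596796015407 top z 89.7478361815029 slope [-0.   1.4]
knob 67 [  -8.1 -131.6   72.9] [ 11.5 -86.5  88.7] [   1.3 -113.    80.6]
handle [[109.7   3.4 229.6]
 [110.    0.7 227.2]
 [105.    7.1 225.3]
 [102.3   7.4 224.1]
 [108.3   7.1 223.6]
 [108.3  -1.4 220.6]
 [100.3  -0.4 216.3]
 [ 97.8   0.  214.1]
 [101.4  -2.8 210.4]
 [ 97.    4.  205.1]
 [ 94.7   1.7 200.6]
 [ 96.1   8.  196.3]
 [ 90.9   3.  190. ]
 [ 94.   -0.  188.6]] (70, 3)
scene platez 15.883031325854972
tube n 190 median x 5.810415004901265 top z 89.44116054640497 slope [-0.   5.1]
knob 97 [  -6.  -133.6   65. ] [ 17.  -85.2  89.2] [   6.5 -121.8   80.9]
handle [[108.5  -3.7 231.1]
 [110.8   4.3 228.5]
 [105.1  -1.  226.7]
 [110.7  -0.8 225.7]
 [108.3  -1.4 225. ]
 [111.1  -0.8 222.1]
 [112.   -2.  219.9]
 [114.6   5.2 218.1]
 [104.2  -2.6 216.1]
 [107.4  -2.8 214.3]
 [108.2  -3.9 211.9]
 [109.9  -1.  210. ]
 [102.2  -1.8 206.4]
 [105.2  -1.4 203.8]] (119, 3)
```

move_arm([
  [[3.3,-3,0],-5,1],
  [[3.3,-3,0],-5,1],
  [[3.3,-3,0],-5,1],
  [[3.3,-3,0],-5,1],
  [[3.3,-3,0],-5,1],
], squeeze=20)

```text
time_s: 2.25
ee_pos: [307.1, 406.2, 214.2]
ee_rot: [180.0, 0.0, 140.6]
force: [0.4, -0.5, -0.4]
gripper_width: 54.3
gripper_force: 0.0
```

move_arm([
  [[3.3,-3,0],-5,1],
  [[3.3,-3,0],-5,1],
  [[3.3,-3,0],-5,1],
  [[3.3,-3,0],-5,1],
  [[3.3,-3,0],-5,1],
])

```text
time_s: 2.75
ee_pos: [472.2, 256.0, 214.2]
ee_rot: [180.0, -0.0, 115.6]
force: [-0.0, 1.3, 0.7]
gripper_width: 14.0
gripper_force: 0.0
```

move_arm([
  [[3.3,-3,0],-5,1],
  [[3.3,-3,0],-5,1],
  [[3.3,-3,0],-5,1],
  [[3.2,-2.4,0],-5,1],
  [[0,0,0],0,1],
])

```text
time_s: 3.25
ee_pos: [605.5, 140.2, 213.2]
ee_rot: [179.9, 0.1, 95.5]
force: [-0.5, 0.4, 0.2]
gripper_width: 0.8
gripper_force: 0.0
```

move_arm([
  [[0.9,0.1,-0.6],0,1],
  [[0.9,0.1,-0.7],0,1],
  [[0.8,0.1,-0.1],0,1],
  [[0.8,0.1,-0.1],0,1],
  [[0.7,0.1,-0.2],0,1],
])

```text
time_s: 3.75
ee_pos: [643.3, 149.3, 197.3]
ee_rot: [180.0, -0.0, 95.9]
force: [-1.9, -0.4, 1.9]
gripper_width: 0.6
gripper_force: 1.0
```

move_arm([
  [[0.6,0.1,-0.4],0,1],
  [[0.6,0,-0.4],0,1],
  [[0.5,0.1,-0.5],0,1],
  [[0.3,0,-0.7],0,1],
  [[0.3,0,-0.7],0,1],
])

```text
time_s: 4.25
ee_pos: [666.7, 150.7, 169.7]
ee_rot: [179.9, -0.0, 95.8]
force: [-0.8, 0.6, 1.5]
gripper_width: 0.2
gripper_force: 0.5
```

Run:
```python
from h import *
p=env.grab_frame('scene');cv2.imwrite('pics/s1.png',cv2.resize(p['frame'][100:240,290:450,::-1],(686,600),interpolation=3))
print(env.state()['force'])
```

```text
[-0.23878358 -0.20386306  0.68069341]
```

View pics/s1.png

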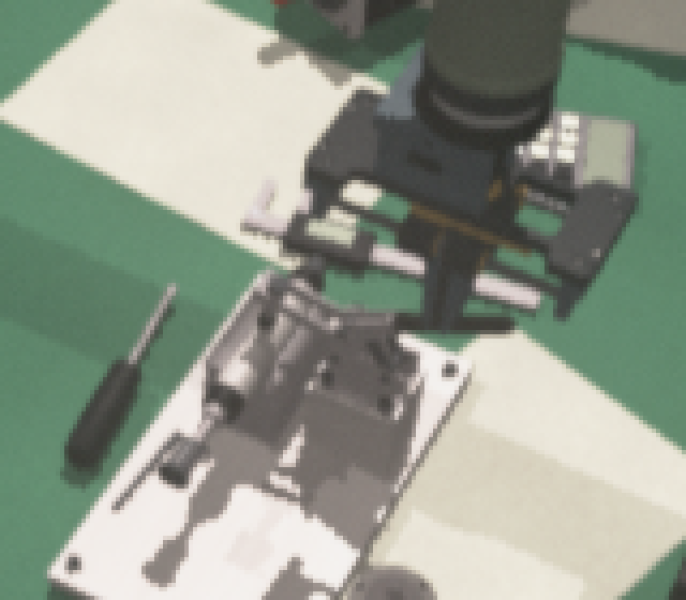

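The handle lies under the fingertips at about (455,322) in the crop, partway over, and the arm is coming down on the tube. I keep pushing down.

move_arm([
  [[0.2,0,-0.7],0,1],
  [[0,0,-0.7],0,1],
  [[0,0,-0.7],0,1],
  [[0,0,-0.6],0,1],
  [[0,0,-0.4],0,1],
])

```text
time_s: 4.8
ee_pos: [667.0, 150.2, 137.4]
ee_rot: [-179.8, 0.0, 95.8]
force: [-0.4, -0.2, 0.6]
gripper_width: 0.6
gripper_force: 0.0
```

move_arm([
  [[0,0,-0.2],0,1],
  [[0,0,-0.1],0,1],
  [[0,0,0],0,1],
])

```text
time_s: 5.1
ee_pos: [667.8, 150.4, 135.7]
ee_rot: [-180.0, 0.0, 95.8]
force: [-0.5, -0.2, -0.1]
gripper_width: 0.3
gripper_force: 0.0
```

move_arm([
  [[0,0,-0.2],0,1],
  [[0,0,-0.2],0,1],
  [[0,0,0],0,1],
])

```text
time_s: 5.4
ee_pos: [667.8, 150.4, 131.7]
ee_rot: [-180.0, 0.0, 95.8]
force: [0.6, -0.0, 0.3]
gripper_width: 0.3
gripper_force: 0.0
```

Run:
```python
from h import *
p=env.grab_frame('scene');cv2.imwrite('pics/s2.png',cv2.resize(p['frame'][130:230,290:430,::-1],(800,571),interpolation=3))
print(env.state()['force'])
```

```text
[-0.03468268 -0.58315337  0.68531228]
```

View pics/s2.png

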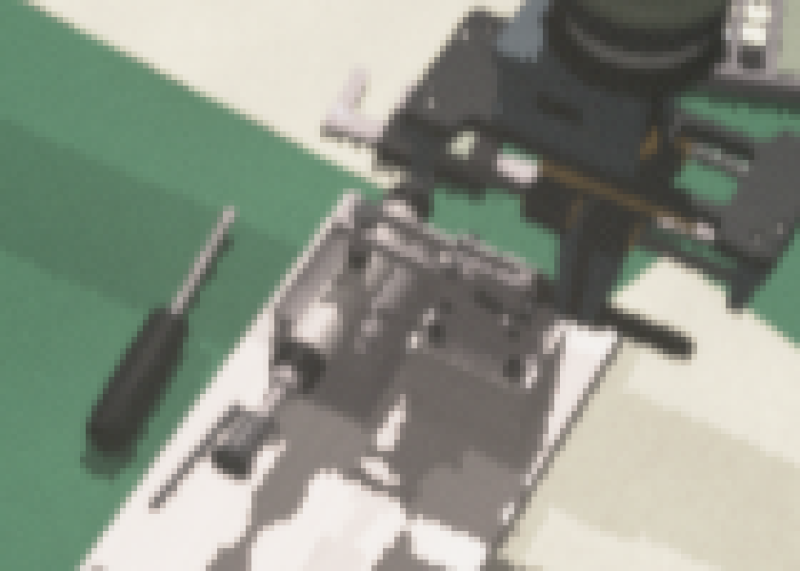

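The handle is down and nearly level, with its end at crop (685,343) and the fingertips over its middle. There is no reaction force, so I measure the handle.

```bash
cat >> h.py <<'E'
TH=np.radians(6.03);RM=np.array([[np.cos(TH),-np.sin(TH)],[np.sin(TH),np.cos(TH)]]);O=np.array([546.5,136.])
def local(p):
    v,u=np.mgrid[0:400,0:640];z=p['z_map']
    d=np.stack([(u-p['cx'])/f_(p)*z,(v-p['cy'])/f_(p)*z,z],-1).reshape(-1,3);k=d[:,2]>0
    X=d[k]@rot(p['orientation']).T+p['position']
    return np.c_[(X[:,:2]-O)@RM,X[:,2]],p['frame'].reshape(-1,3)[k]
E
python3 - <<'E'
from h import *
np.set_printoptions(precision=1,suppress=True)
p=env.grab_frame('scene')
L,c=local(p)
m=(L[:,0]>125)&(L[:,0]<185)&(abs(L[:,1])<25)&(L[:,2]>90)&(L[:,2]<170)
T=L[m];i=np.argsort(T[:,0]);print(np.c_[T,c[m]][i][::2])
for l in('grip_end','grip_mid','clamp_spindle'): print(l,[(q['score'],q['point'],at_depth(p,q['point'])) for q in env.landmark_of(p,l)[:1]])
for a in((167,0,132),(138,0,130),(0,0,88)): print(proj(p,np.r_[RM@a[:2]+O,a[2]]))
E
```

```text
[[125.1 -13.4 146.8  65.   63.   61. ]
 [125.7 -13.7 143.2  65.   65.   61. ]
 [127.1 -16.7 143.   67.   66.   63. ]
 [127.3 -13.9 131.4 186.  179.  173. ]
 [128.5 -17.4 157.5  67.   67.   66. ]
 [129.7 -18.  150.3  71.   71.   70. ]
 [130.2 -18.  146.4  67.   68.   67. ]
 [130.5 -18.3 168.   69.   69.   68. ]
 [130.8 -16.2 157.5  69.   70.   70. ]
 [131.4   0.3 118.4 123.  118.  112. ]
 [131.6  -2.1 125.4  74.   72.   67. ]
 [132.2 -13.7 138.6  87.   84.   82. ]
 [132.7 -17.5 147.3  72.   72.   69. ]
 [133.2   9.9 139.5  99.  118.  102. ]
 [133.4  -0.7 129.5  64.   61.   56. ]
 [133.5  -4.8 142.6  69.   68.   64. ]
 [133.6 -18.3 165.7  69.   71.   70. ]
 [134.   -0.8 125.5  70.   67.   63. ]
 [134.2  -9.1 152.   71.   74.   70. ]
 [134.4  -2.  148.6  92.  103.   92. ]
 [134.5   3.4 151.4  76.   89.   80. ]
 [135.    7.4 155.9  75.   88.   79. ]
 [135.3  -7.2 159.1  73.   79.   74. ]
 [135.8   2.6 165.6  69.   77.   71. ]
 [136.   -0.  130.3  60.   59.   55. ]
 [137.2  -2.5 129.4  76.   73.   67. ]
 [138.6   0.3 131.5  63.   61.   55. ]
 [139.    7.  128.8 122.  118.  108. ]
 [140.  
[... 805 characters left out ...]
66. ]
 [164.5  -2.7 124.8 146.  140.  127. ]
 [166.   -0.5 127.8  66.   65.   59. ]
 [167.   -2.1 125.8 102.   99.   91. ]
 [167.7   1.1 131.4  68.   67.   61. ]
 [168.4   0.6 128.   66.   64.   58. ]
 [169.7   4.  129.3  74.   72.   65. ]
 [170.8   1.8 128.1  68.   65.   60. ]
 [171.9   6.  128.5  90.   87.   79. ]
 [173.7   1.  130.9  67.   67.   61. ]
 [174.7   5.2 131.3 132.  128.  117. ]
 [175.8  -0.1 120.3 200.  193.  176. ]
 [176.7   2.  127.3  96.   92.   85. ]
 [178.    5.2 128.9 163.  158.  144. ]]
grip_end [(0.76, [405.7, 187.2], array([706.7, 159.5, 129.6]))]
grip_mid [(0.51, [396.4, 184.5], array([681.7, 152.3, 130.3]))]
clamp_spindle []
[406.6 189. ]
[396.7 185.3]
[350.9 175.9]
```

move_arm([
  [[0,0,-0.2],0,1],
  [[0,0,0],0,1],
])

```text
time_s: 5.85
ee_pos: [668.5, 150.5, 130.8]
ee_rot: [179.9, -0.0, 95.8]
force: [-0.5, -0.6, 3.6]
gripper_width: 0.7
gripper_force: 1.7
```

move_arm([
  [[0,0,-0.2],0,1],
  [[0,0,0],0,1],
])

```text
time_s: 6.05
ee_pos: [668.7, 150.6, 129.8]
ee_rot: [179.8, -0.0, 95.8]
force: [-1.0, -0.7, 9.7]
gripper_width: 0.3
gripper_force: 4.2
```

move_arm([
  [[0,0,-0.2],0,1],
  [[0,0,-0.1],0,1],
  [[0,0,0],0,1],
])

```text
time_s: 6.35
ee_pos: [669.1, 150.6, 128.5]
ee_rot: [179.7, -0.0, 95.8]
force: [-2.4, -0.2, 13.6]
gripper_width: 0.3
gripper_force: 6.8
```

move_arm([
  [[0,0,1.5],0,1],
  [[0,0,4],0,1],
  [[0,0,3],0,1],
])

```text
time_s: 6.65
ee_pos: [668.0, 150.5, 211.1]
ee_rot: [-180.0, -0.0, 95.8]
force: [0.6, -0.2, -0.5]
gripper_width: 0.4
gripper_force: 0.0
```

Run:
```python
from h import *
np.set_printoptions(precision=1,suppress=True)
ims=[]
for n in('top','scene'):
    p=env.grab_frame(n)
    for l in('knob_grip','tube_mouth','sensor','grip_end','clamp_spindle'):
        r=env.landmark_of(p,l)[:1]
        if r:
            z={'grip_end':132,'clamp_spindle':108}.get(l,75);w=at_z(p,r[0]['point'],z);print(n,l,r[0]['score'],np.array(r[0]['point']),(w[:2]-O)@RM)
    for y in(-75,-100,-124,-128): print(y,proj(p,np.r_[RM@[1,y]+O,75]))
    L,c=local(p);m=(abs(L[:,0])<20)&(L[:,1]<-70)&(L[:,2]>60)&(L[:,2]<100);T=L[m]
    for y in range(-136,-70,4):
        t=T[(T[:,1]>=y)&(T[:,1]<y+4)]
        if len(t): print(y,len(t),t[:,0].min(),t[:,0].max(),t[:,2].max())
    u,v=proj(p,np.r_[RM@[1,-100]+O,75]).round().astype(int)
    ims.append(cv2.resize(p['frame'][v-35:v+25,u-45:u+45-10,::-1],(400,300),interpolation=3));print(u,v)
cv2.imwrite('pics/k.png',np.hstack(ims))
```

```text
top knob_grip 0.61 [312.7 210.8] [  10.  -112.6]
top tube_mouth 0.49 [302.7 215. ] [ -1.  -78.9]
-75 [301.5 214.5]
-100 [309.1 213.8]
-124 [316.4 213.2]
-128 [317.6 213.1]
-132 8 -9.411845905835838 10.254595399205286 86.27130159109629
-128 6 -8.335953625183558 7.156656303063736 85.91413683775136
-124 6 -8.710042087524426 7.668096068787267 87.93089770672145
-120 9 -7.785921554839526 8.44686043210513 83.13659409145225
-116 9 -7.813553765222032 8.371009006048403 84.89402857683967
-112 6 -7.320854652652024 9.170125883851275 83.99511951543855
-108 6 -7.008670934457091 9.187228919234494 89.9710356443943
-104 3 -3.315843211355971 3.3446282951907147 81.40157269527845
-100 6 -3.0402661167504923 3.797460896524742 79.57544775041015
-96 3 -2.432122536220865 3.935591279339327 78.19367739777226
-92 3 -1.8104544322294802 4.867486932335852 74.15558931649116
-88 3 -1.8245169765656035 5.017076432491383 76.35408922242277
-84 3 -1.8399341808430534 2.3708834921729545 80.2168757414604
-80 5 -4.574834308861282 4.412187208842037 85.6147512788566
-76 5 -6.985126472959541 4.98425902129583 83.96307092755183
-7
[... 661 characters left out ...]
1852734432427
-112 7 -4.679870833020283 10.878296710487007 84.82338630988374
-108 7 -1.0768449107852058 9.563235744768873 85.16900342533006
-104 2 11.195685945852174 11.28870848223536 77.75522761136881
-100 3 1.6792709241656527 5.134479554926327 78.22618451188907
-96 3 2.0283527962624506 6.907919265748773 77.02302240752374
-92 4 0.45490872621021733 7.388103034950536 78.72084275675468
-88 4 1.8117296607283238 7.7698741361915244 79.04886862460819
-84 2 5.058735250710211 5.77069310550561 79.21369077412783
-80 13 -3.820359516964028 10.14652955457536 84.04266053014555
-76 8 1.0514630598265176 11.39376822581495 85.7614750398144
-72 6 -3.4828738715524787 15.666356591613093 91.05146396335579
334 203
```

View pics/k.png

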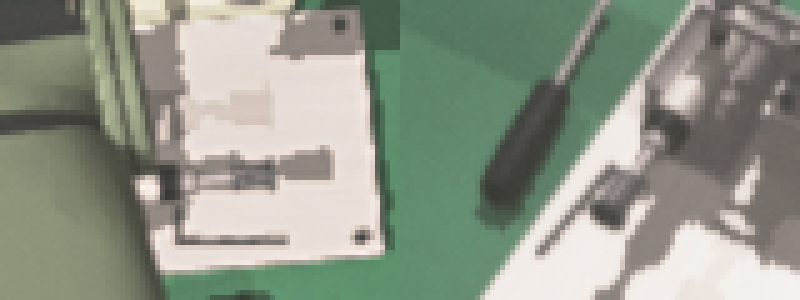

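The knob lies in the top crop at x 232 to 275, about 4.5 mm further towards -y than nominal. I grip at fixture y -109, clear of the flange.

move_arm([
  [[-2.7,-3,0],0,0.4],
  [[-2.7,-3.1,0],0,0.4],
  [[-2.7,-3.1,0],0,0.4],
  [[-2.8,-3.1,0],0,0.4],
  [[0,0,-3],0,0.4],
])

```text
time_s: 7.75
ee_pos: [558.5, 24.5, 183.7]
ee_rot: [179.6, 0.1, 95.6]
force: [1.4, 1.1, -0.3]
gripper_width: 37.8
gripper_force: 0.0
```

move_arm([
  [[0,0,0],0,0.4],
  [[0,0,-3],0,0.4],
  [[0,0,-3],0,0.4],
  [[0,0,0],0,0.4],
])

```text
time_s: 8.15
ee_pos: [556.9, 27.9, 116.9]
ee_rot: [-179.6, -0.0, 95.8]
force: [0.2, -0.0, 0.1]
gripper_width: 55.0
gripper_force: 0.0
```

move_arm([
  [[0.1,0,-2.2],0,0.4],
  [[0,0,-2.2],0,0.4],
  [[0,0,-1.8],0,0.4],
  [[0,0,0],0,0.4],
  [[0,0,0],0,0.4],
])

```text
time_s: 8.65
ee_pos: [561.4, 27.8, 59.4]
ee_rot: [179.9, 0.0, 95.8]
force: [0.3, 0.3, -0.0]
gripper_width: 54.9
gripper_force: 0.0
```

Run:
```python
from h import *
s=env.state();print(s['ee_pos'],s['force'],(s['ee_pos'][:2]-O)@RM)
p=env.grab_frame('scene');cv2.imwrite('pics/g1.png',cv2.resize(p['frame'][150:250,270:410,::-1],(800,571),interpolation=3))
```

```text
[561.41971938  27.8064924   59.38944891] [ 0.2513101   0.2875825  -0.04810511] [   3.47152981 -109.16218024]
```

View pics/g1.png

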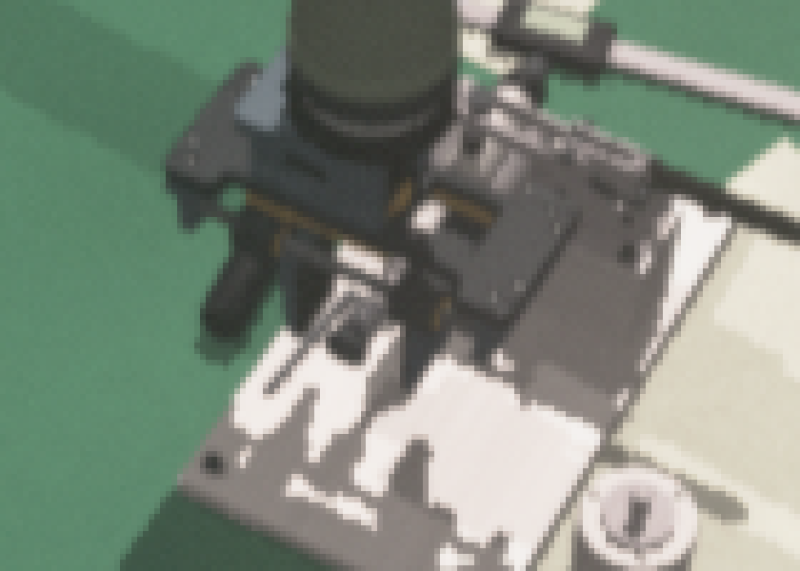

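The knob sits between the open fingers at crop (350,330). I correct the aim slightly, then close.

move_arm([
  [[-0.2,0,-0.3],0,0.4],
  [[0,0,0],0,0.6],
  [[0,0,0],0,0.75],
  [[0,0,0],0,0.8],
  [[0,0,0],0,0.85],
], squeeze=15)

```text
time_s: 9.2
ee_pos: [558.1, 27.4, 55.2]
ee_rot: [180.0, 0.0, 95.8]
force: [-0.6, 0.2, -0.5]
gripper_width: 25.5
gripper_force: 0.0
```

move_arm([
  [[0,0,0],0,1],
  [[0,0,0],0,1],
  [[0,0,0],0,1],
])

```text
time_s: 9.5
ee_pos: [559.4, 27.5, 55.2]
ee_rot: [179.8, 0.0, 95.8]
force: [3.6, 0.8, -1.9]
gripper_width: 17.2
gripper_force: 15.0
```

move_arm([
  [[0.1,0,0],0,1],
  [[0,0,0],0,1],
], squeeze=35)

```text
time_s: 9.7
ee_pos: [559.5, 27.5, 55.1]
ee_rot: [180.0, -0.0, 95.8]
force: [3.0, 1.2, -0.6]
gripper_width: 17.3
gripper_force: 35.0
```

move_arm([
  [[0,-0.4,0],0,1],
  [[0.1,-0.6,0],0,1],
  [[0,-0.5,0],0,1],
  [[0,0,0],0,1],
])

```text
time_s: 10.1
ee_pos: [560.7, 13.5, 55.1]
ee_rot: [179.9, -0.1, 95.7]
force: [4.5, 4.6, -1.5]
gripper_width: 17.1
gripper_force: 35.0
```

move_arm([
  [[0.2,-0.6,0],0,1],
  [[0.1,-0.6,0],0,1],
  [[0,-0.6,0],0,1],
  [[0.1,-0.6,0],0,1],
  [[0,0,0],0,1],
])

```text
time_s: 10.6
ee_pos: [563.2, -10.0, 54.9]
ee_rot: [-179.9, -0.2, 95.7]
force: [2.1, 7.6, -0.1]
gripper_width: 17.2
gripper_force: 35.0
```

Run:
```python
from h import *
s=env.state();print(s['ee_pos'],s['force'],(s['ee_pos'][:2]-O)@RM)
p=env.grab_frame('scene');cv2.imwrite('pics/g2.png',cv2.resize(p['frame'][150:250,270:410,::-1],(800,571),interpolation=3))
```

```text
[563.2440293   -9.98904203  54.85748188] [ 2.12455887  7.609388   -0.14562134] [   1.315356  -146.9402353]
```

View pics/g2.png

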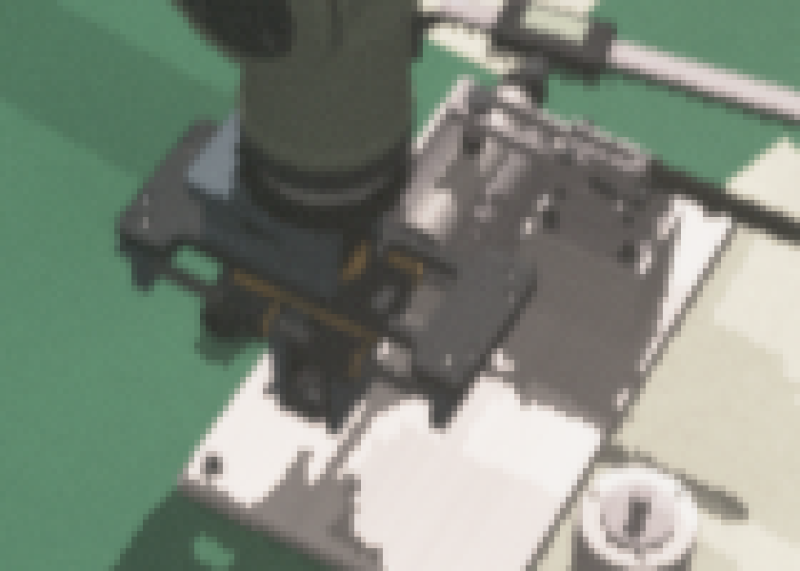

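The knob is gripped and the rod is following: 37.7 mm out, and the force matches the spring law. 17 mm remain.

move_arm([
  [[0.1,-0.5,0],0,1],
  [[0.1,-0.5,0],0,1],
  [[0,-0.4,0],0,1],
  [[0,-0.2,0],0,1],
  [[0,0,0],0,1],
])

```text
time_s: 11.15
ee_pos: [564.8, -25.2, 54.8]
ee_rot: [-179.9, -0.3, 95.7]
force: [0.6, 9.6, -0.1]
gripper_width: 16.9
gripper_force: 35.0
```

Run:
```python
from h import *
np.set_printoptions(precision=1,suppress=True)
s=env.state();print(s['ee_pos'],s['force'],(s['ee_pos'][:2]-O)@RM)
for n in('top','scene'):
    p=env.grab_frame(n)
    for l in('ring_mark','tube_mouth','knob_grip','grip_end','sensor'):
        for q in env.landmark_of(p,l)[:1]: print(n,l,q['score'],np.array(q['point']),(at_z(p,q['point'],132 if l=='grip_end' else 75)[:2]-O)@RM)
    print(env.state()['force'])
    L,c=local(p)
    for a in(-90,-86,-82,-78,-74,-70,-66,60,64,68,72,76,80):
        m=(abs(L[:,0]-1)<14)&(L[:,1]>=a)&(L[:,1]<a+4)&(L[:,2]>68)&(L[:,2]<96);print(a,m.sum(),L[m,2].max() if m.any() else 0,c[m].mean() if m.any() else 0)
    u,v=proj(p,np.r_[RM@[1,-80]+O,75]).round().astype(int)
    cv2.imwrite('pics/f_%s.png'%n,cv2.resize(p['frame'][v-50:v+40,u-60:u+60,::-1],(800,600),interpolation=3))
```

```text
[564.8 -25.2  54.8] [ 0.6  9.6 -0.1] [   1.3 -162.2]
top tube_mouth 0.83 [298.9 215.8] [ -2.6 -66.3]
top grip_end 0.45 [272.9 158.7] [180.3   0.1]
top sensor 0.52 [280.6 219.4] [-9.2 -6. ]
[1.3 8.9 1.1]
-90 4 83.3765685923081 185.5
-86 2 79.99052036074136 182.16666666666666
-82 2 79.2938856773792 140.66666666666666
-78 4 82.67360430385543 163.75
-74 8 84.44090365215584 160.75
-70 11 88.74143016249332 99.9090909090909
-66 7 92.05234532565237 61.714285714285715
60 6 81.97913209669605 85.94444444444444
64 5 82.31543213019563 106.0
68 4 82.47981602613186 102.75
72 7 82.63679125983685 104.95238095238095
76 1 78.20055936885069 108.0
80 0 0 0
scene ring_mark 0.62 [348.1 179.3] [-5.7 -5.5]
scene tube_mouth 0.86 [338.4 201.7] [  8.3 -90.1]
scene knob_grip 0.53 [323.4 222.1] [   5.8 -170. ]
scene grip_end 0.74 [406.5 192.3] [171.1 -10.4]
scene sensor 0.77 [351.  182.4] [  6.9 -11.6]
[2.  8.8 0.9]
-90 0 0 0
-86 0 0 0
-82 0 0 0
-78 0 0 0
-74 5 84.18543583035921 127.93333333333334
-70 21 87.8261744217167 79.14285714285714
-66 9 86.97871687597387 62.51851851851852
60 5 89.3425161162977 85.13333333333334
64 4 85.32554088426787 84.08333333333333
68 3 83.60667417854813 92.77777777777777
72 7 86.16425635049848 87.66666666666667
76 1 80.24268903054804 82.0
80 1 76.50649916039254 90.33333333333333
```

View pics/f_scene.png

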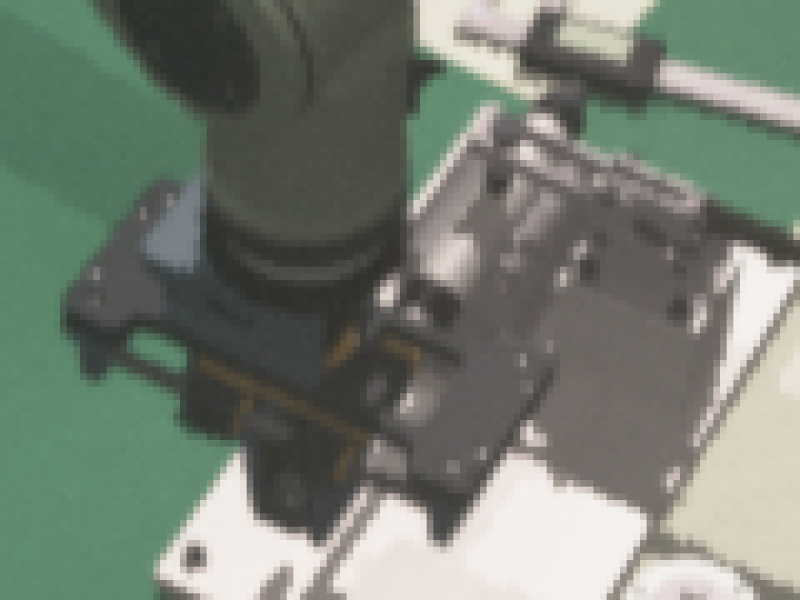

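View pics/f_top.png

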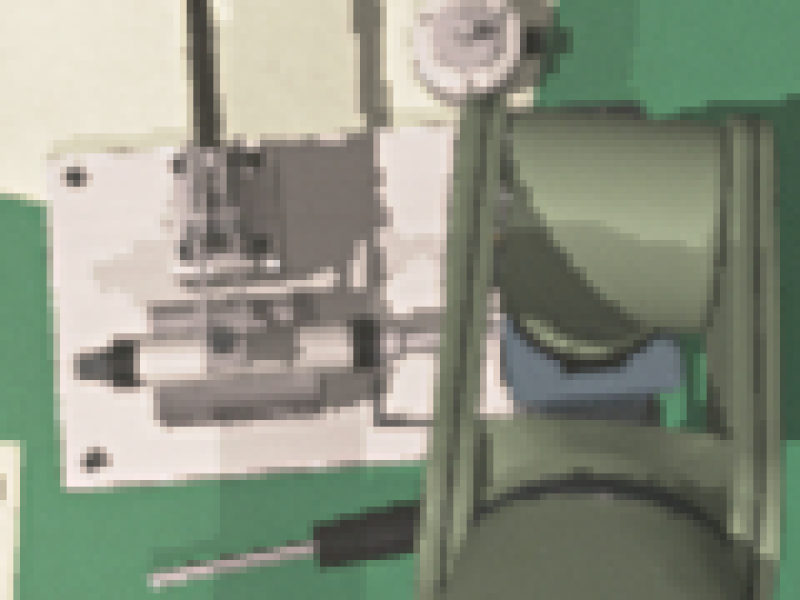

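The clamp is level and closed, the plug end hasn't moved (u about 254 before and now), and the rod is 52.9 mm out. The last step is 2.3 mm.

move_arm([
  [[0,-0.23,0],0,1],
  [[0,0,0],0,1],
  [[0,0,0],0,1],
  [[0,0,0],0,1],
  [[0,0,0],0,1],
])

```text
time_s: 12.25
ee_pos: [564.9, -27.2, 54.8]
ee_rot: [-179.9, -0.3, 95.7]
force: [2.0, 9.7, 0.9]
gripper_width: 17.2
gripper_force: 35.0
```

Run:
```python
from h import *
np.set_printoptions(precision=2,suppress=True)
from scipy.ndimage import map_coordinates as mc
A=[];F=[]
for i in range(8):
    p=env.grab_frame('top');s=env.state();A.append((s['ee_pos'][:2]-O)@RM);F.append(s['force']);
    g=p['frame'].mean(2); ys=np.arange(-96,-60,2.)
    uv=np.array([[proj(p,np.r_[RM@[x,y]+O,79]) for x in(-1,1,3)] for y in ys])
    S=np.array([mc(g,[uv[...,1].ravel(),uv[...,0].ravel()],order=1).reshape(len(ys),3).mean(1)]) if i==0 else S+mc(g,[uv[...,1].ravel(),uv[...,0].ravel()],order=1).reshape(len(ys),3).mean(1)
print(np.mean(A,0),np.std(A,0),np.mean(F,0),s['gripper_force'],s['time_s'])
print(np.c_[ys,S[0]/8])
```

```text
[   1.22 -164.22] [0.01 0.01] [ 1.3   9.51 -0.25] 35.006321907858364 12.65
[[-96.   172.29]
 [-94.   172.84]
 [-92.   172.94]
 [-90.   172.35]
 [-88.   171.49]
 [-86.   170.28]
 [-84.   169.91]
 [-82.   151.61]
 [-80.   127.12]
 [-78.   149.84]
 [-76.   170.28]
 [-74.   186.88]
 [-72.   168.98]
 [-70.   139.97]
 [-68.   103.59]
 [-66.    79.08]
 [-64.    65.23]
 [-62.    62.18]]
```

```bash
python3 -c "
from workcell import env
print(env.job_done())"
```

```text
the job is handed in; nothing more can be done
None
```

I handed the job in with the clamp pushed over to its stop and the knob held at 35 N, the rod about 55.0 mm out by arm travel (pull 9.5 N), the ring mark level with the nose in the top view, and no sensor slip seen; the hand-in call returned no verdict.

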